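# Clip the lid on the spare-parts tub

## Robot

A 7-joint arm with a two-finger parallel gripper is mounted at the origin on the work surface. World frame = base frame: x ahead of the robot, y to its left, z up, the work surface at z = 0. Lengths are in m, angles in rad, forces in N, time in s.
With the tool pointing down it reaches from about 0.4 to 0.75 m from the base axis. Payload 19.5 kg.
Tool frame: the origin (TCP) lies at the very end of the fingers, on their centre line; the grasp point (between the pads) lies 19 mm behind it; x points along the fingers, z is the direction in which the jaws open and shut, and the axes are right-handed (so a half turn about x gives the same grasp; the last joint's range is limited). The gripper opens to 85 mm and grips with 20 to 120 N. Pads are 22 mm wide; open, the fingers measure 114 mm over their backs; the gripper's body (76 mm by 85 mm) begins 54 mm behind the grasp point. The pads swing forward as they close: fully open they stand 13 mm farther back than shut.
Start: joints at [-1.289, 0.707, -0.028, 1.485, 0.022, 0.951, -0.075], TCP at [0.183, 0.545, 0.231] pointing down, gripper open.
Joint ranges: [-2.71, 2.71], [-0.32, 2.16], [-1.57, 1.52], [0, 2.45], [-1.46, 4.6], [0, 2.02], [-2.83, 2.83]. Speed limits (rad/s): [1.89, 1.89, 2.57, 2.57, 3.01, 3.01, 3.01].

## Interface

Orientations are given as a rotation vector (axis times angle).
In Python, from plant import status, cams, arm gives the robot as it stands. The module is installed in compiled form; this text tells all that it offers.
- The arm moves only by the tool play_rows, never from a script. Its argument "commands" is one flat list of numbers, 5 for each row, row after row: the opening, from 0 (shut) to 1 (fully open), then the shift along the tool's x, y, z in m, then the turn about the tool's x in degrees. In form: [jaw, x, y, z, roll, jaw, x, y, z, roll, ...]. A call has 1 to 12 rows; each row shifts and turns the commanded pose from where the row before left it, along the tool's axes as they then stand; what a row does not reach is not made up. A row lasts 1/10 s, in which the tool goes at most 50 mm and 8.59 degrees, less where a joint would pass 70% of its speed; a pose out of reach is approached as far as the arm can. A call with a gripper value outside its range is refused whole. The fingers move at their own pace and stop on an object; "force" is the grip in N (left out, the last holds). Time passes only in rows, so rows that do not move let the fingers close. It gives the time, the measured TCP pose, the force and the opening at its end, in the units of the state.
- status.state(): the state, without advancing time (a new reading comes with each control period).
- cams.get_image(name): name is "side" or "top" or "wrist"; returns the picture (384x512x3 uint8, blue, green, red); there is no depth.
- cams.camera_info(name): a dict with "intrinsics" (3x3 intrinsics, pixels), "world_from_camera" (4x4, takes a point from camera to world coordinates); the wrist camera has in their place "T_tool_cam" (4x4, takes a point from camera to tool coordinates, whose origin is the TCP and whose axes are the tool frame's). Camera axes: x right, y up, looking along -z (the intrinsics and any distortion apply to the point x, -y, -z); pixel columns grow to the right and rows downward; lengths in m; the calibration is good to about 2 mm. A picture is of the moment at which its call begins: read the wrist's pose just before it. camera_info takes no time and is no camera call.
- arm.hand_in(): hands the job in, once; it reports no verdict.
The state is a dict: "time": time; "joints": joint angles; "joint_velocities": joint speeds; "tau": joint torques, N m; "ee_pos": TCP position; "tool_rot": TCP orientation; "ft_force": force on the tool from outside, world axes, zero at the start; "torque": the same for the moment, N m; "grip_width": finger opening in m.
Only numpy, scipy, OpenCV 4.12 (cv2) and the standard library are available. Lean on these libraries where they do the work, as an engineer would, in place of code of your own. Each camera call takes 0.05 s, during which the arm holds its last target. There are 200 camera calls.

## Task

Put the lid on the tub of vaporiser parts so that it sits fully home, then fold down its four clip flaps one by one, pressing each in until it has snapped under the rim, and let go. Press the clips only as hard as they need, for they crack if forced, and leave the battery, the jar and the comb alone.

Things in the scene. Friction and masses are not known exactly. Their poses are not given: they have to be found in the camera images.
- tub_rim (a point): Centre of the top of the rim of the open white plastic tub (0.5 kg), about 76 mm above the table. z up, x along its long side. Rim 138 x 108 mm outside, opening 106 x 76 mm. Outside, the rim has a skirt turned down with a round bead (6 mm thick) along its lower edge, the bead's middle 14 mm below the rim top. The tub stands loose in the tray.
- tray: Fixed shallow wooden tray in which the tub stands, 139 x 109 mm outside, walls up to 38 mm above the table; origin at the centre of its underside, axes as the tub's. The tub has up to 3.5 mm of play to each side in it: pushed sideways with 3 to 6 N it slides until a tray wall stops it, so a clip gives way under the push before it snaps.
- lid_seat (a point): Centre of the flat underside of the white lid plate (132 x 102 x 4 mm, x along its long side, z up); lies on tub_rim when the lid is home, either way round. Below the plate a plug, 103 x 73 mm, 14 mm deep, enters the tub with 1.5 mm of play to each side; the edge of its foot is rounded, 4 mm. At the start the plug stands on the table. Lid about 0.2 kg.
- lid_grip (a point): Grasp centre on the lid's upright grip, a block 60 mm long (lid x), 14 mm thick (lid y), 30 mm high, in the middle of the lid. This point is 24 mm above lid_seat, 20 mm above the plate's top and 10 mm below the top of the grip. Axes as the lid's.
- battery: Bystander: black tool battery, 117 x 77 x 63 mm; origin at the centre of its underside. Leave it alone.
- jar: Bystander: jar with a yellow cap, 68 mm across, 105 mm high; origin at the centre of its underside. Leave it alone.
- comb: Bystander: uncapping comb with a wooden handle, about 180 x 75 x 18 mm, lying flat; origin at the middle of its underside. Leave it alone.
- clip_1: White clip flap on the lid's +x short edge. Origin: middle of its hinge axis, 69 mm out from the lid's centre, 2 mm above lid_seat. Hung down (closed), its x points out from the lid, y along the hinge, z up. Flap 40 mm wide, reaching 28 mm from the hinge along -z, outer face 5 mm to +x; inside, 18 mm from the hinge, a springy tooth reaches 11 mm inward.
- clip_1_fold (a joint): Fold angle of clip_1 (rad): 0 closed, 1.57 sticking out level, at most 2.1. A weak spring (1 N) slowly lifts an unsnapped clip past 0.6; the hinge is damped, so fold it unhurriedly. On the seated lid the tooth meets the bead near 0.5; push inwards about 20 mm below the hinge, some 5 to 12 N, and it snaps under the bead near 0.25, to rest, held, at -0.15 to 0.15. Over 22 N breaks it.
- clip_2: White clip flap on the lid's +y long edge. Origin: middle of its hinge axis, 54 mm out from the lid's centre, 2 mm above lid_seat. Hung down (closed), its x points out from the lid, y along the hinge, z up. Flap 40 mm wide, reaching 28 mm from the hinge along -z, outer face 5 mm to +x; inside, 18 mm from the hinge, a springy tooth reaches 11 mm inward.
- clip_2_fold (a joint): Fold angle of clip_2 (rad): 0 closed, 1.57 sticking out level, at most 2.1. A weak spring (1 N) slowly lifts an unsnapped clip past 0.6; the hinge is damped, so fold it unhurriedly. On the seated lid the tooth meets the bead near 0.5; push inwards about 20 mm below the hinge, some 5 to 12 N, and it snaps under the bead near 0.25, to rest, held, at -0.15 to 0.15. Over 22 N breaks it.
- clip_3: White clip flap on the lid's -x short edge. Origin: middle of its hinge axis, 69 mm out from the lid's centre, 2 mm above lid_seat. Hung down (closed), its x points out from the lid, y along the hinge, z up. Flap 40 mm wide, reaching 28 mm from the hinge along -z, outer face 5 mm to +x; inside, 18 mm from the hinge, a springy tooth reaches 11 mm inward.
- clip_3_fold (a joint): Fold angle of clip_3 (rad): 0 closed, 1.57 sticking out level, at most 2.1. A weak spring (1 N) slowly lifts an unsnapped clip past 0.6; the hinge is damped, so fold it unhurriedly. On the seated lid the tooth meets the bead near 0.5; push inwards about 20 mm below the hinge, some 5 to 12 N, and it snaps under the bead near 0.25, to rest, held, at -0.15 to 0.15. Over 22 N breaks it.
- clip_4: White clip flap on the lid's -y long edge. Origin: middle of its hinge axis, 54 mm out from the lid's centre, 2 mm above lid_seat. Hung down (closed), its x points out from the lid, y along the hinge, z up. Flap 40 mm wide, reaching 28 mm from the hinge along -z, outer face 5 mm to +x; inside, 18 mm from the hinge, a springy tooth reaches 11 mm inward.
- clip_4_fold (a joint): Fold angle of clip_4 (rad): 0 closed, 1.57 sticking out level, at most 2.1. A weak spring (1 N) slowly lifts an unsnapped clip past 0.6; the hinge is damped, so fold it unhurriedly. On the seated lid the tooth meets the bead near 0.5; push inwards about 20 mm below the hinge, some 5 to 12 N, and it snaps under the bead near 0.25, to rest, held, at -0.15 to 0.15. Over 22 N breaks it.
Not all that is in view belongs to the job. What is shaped like the part that bears tub_rim but green or yellow is not meant. What is shaped like the part that bears lid_seat but turquoise is not meant.

How it is judged:
On the way:
1. the lid sits home on the tub, no clip closed yet (distance between lid_seat and tub_rim below 0.005 m and angle between the z axis of lid_seat and the z axis of tub_rim, either way round below 0.04 rad and value of joint each of clip_1_fold, clip_2_fold, clip_3_fold, clip_4_fold above 0.35 rad), for 0.2 s.
At the end, for the whole second after the job is handed in: The lid lies home on the rim (within 5 mm and 0.04 rad), all four clips are snapped (fold angle below 0.2 rad), the tub stands upright (0.05 rad) in its tray, and everything is at rest and released (distance between lid_seat and tub_rim below 0.005 m and angle between the z axis of lid_seat and the z axis of tub_rim, either way round below 0.04 rad and value of joint each of clip_1_fold, clip_2_fold, clip_3_fold, clip_4_fold below 0.2 rad and angle between tub_rim's own z axis and vertical below 0.05 rad and height (world z) of tub_rim below 0.085 m and linear speed of clip_1 below 0.02 m/s); the robot touches nothing.
It fails at once if a clip is pressed by the fingers with more than 22 N (contact force between the fingers and clip_1 above 22 N or contact force between the fingers and clip_2 above 22 N or contact force between the fingers and clip_3 above 22 N or contact force between the fingers and clip_4 above 22 N).
It fails at once if the battery, the jar or the comb is moved by more than 20 mm (distance of any of battery, jar, comb from where it was at the start of the episode above 0.02 m).
It also fails if it takes over 72 s, if anything falls off the work surface, if the arm or the gripper's body presses on something with over 40 N, if the wrist force passes 120 N, or if a joint passes its speed limit or range.

## Working session

There is one attempt and no reset: what is moved stays moved. The work goes in short steps, Python scripts to look and compute and a tool call to move; the robot and the scene stay as the last step left them, time stands still between calls to the robot, and variables do not carry over. Pictures are saved under pics/ and viewed, about 8 in all and at most 12, crops included, and the job is handed in when it is done.

Besides the shell and the picture viewer there is one more tool, called after "Call:" as name(argument=value, ...) on one line, values as JSON. play_rows: Moves the arm, as the interface text tells. Its arguments: {"type":"object","properties":{"commands":{"type":"array","items":{"type":"number"}},"force":{"type":"number"}},"required":["commands"]}

```bash
mkdir -p pics; cat > h.py <<'E'
import numpy as np, cv2
from scipy.spatial.transform import Rotation as R
from plant import status, cams, arm
def T_of(name):
    c=cams.camera_info(name); K=np.array(c["intrinsics"])
    if "world_from_camera" in c: return K,np.array(c["world_from_camera"])
    s=status.state(); T=np.eye(4); T[:3,:3]=R.from_rotvec(s["tool_rot"]).as_matrix(); T[:3,3]=s["ee_pos"]
    return K,T@np.array(c["T_tool_cam"])
def ray(K,T,p):
    d=np.linalg.inv(K)@[p[0],p[1],1]; d=T[:3,:3]@[d[0],-d[1],-d[2]]
    return T[:3,3],d
def onz(K,T,p,z):
    o,d=ray(K,T,p); return o+d*(z-o[2])/d[2]
def proj(K,T,P):
    q=np.linalg.inv(T)@np.append(P,1); q=K@[q[0],-q[1],-q[2]]; return q[:2]/q[2]
E
python3 - <<'E'
from h import *
s=status.state(); print({k:np.round(v,3) for k,v in s.items()})
ims=[]
for n in("side","top"):
    K,T=T_of(n); im=cams.get_image(n); cv2.imwrite(f"pics/{n}0.png",im); print(n,K.round(1).tolist(),T.round(3).tolist(),{k:v for k,v in cams.camera_info(n).items() if k not in("intrinsics","world_from_camera")})
print(cams.camera_info("wrist"))
E
```

```text
{'time': np.float64(0.0), 'joints': array([-1.289,  0.707, -0.028,  1.485,  0.022,  0.951, -0.076]), 'joint_velocities': array([-0.001,  0.001,  0.001,  0.   ,  0.   ,  0.002, -0.   ]), 'tau': array([ 0.0000e+00, -8.8321e+01,  1.2350e+00, -2.3616e+01,  1.7000e-02,
        7.0000e-03,  0.0000e+00]), 'ee_pos': array([0.183, 0.545, 0.231]), 'tool_rot': array([-0.968,  1.346,  0.967]), 'ft_force': array([0.253, 0.246, 0.029]), 'torque': array([ 0.077, -0.01 , -0.033]), 'grip_width': np.float64(0.085)}
side [[381.3, 0.0, 254.9], [0.0, 381.3, 188.8], [0.0, 0.0, 1.0]] [[0.868, 0.267, -0.418, 0.142], [-0.496, 0.435, -0.752, -0.887], [-0.018, 0.86, 0.51, 0.672], [0.0, 0.0, 0.0, 1.0]] {}
top [[480.0, 0.0, 246.0], [0.0, 480.0, 191.1], [0.0, 0.0, 1.0]] [[-0.004, 0.999, -0.041, 0.55], [-1.0, -0.004, 0.0, 0.016], [-0.0, 0.041, 0.999, 1.501], [0.0, 0.0, 0.0, 1.0]] {}
{'intrinsics': array([[312.07691199,   0.        , 255.61727995],
       [  0.        , 312.07691199, 184.93981663],
       [  0.        ,   0.        ,   1.        ]]), 'T_tool_cam': array([[ 1.47066013e-03,  2.97194892e-01, -9.54815707e-01,
        -1.42448113e-01],
       [ 5.01062524e-04,  9.54816400e-01,  2.97195879e-01,
         7.63686915e-02],
       [ 9.99998793e-01, -9.15496500e-04,  1.25529719e-03,
         6.65454283e-05],
       [ 0.00000000e+00,  0.00000000e+00,  0.00000000e+00,
         1.00000000e+00]])}
```

View pics/top0.png

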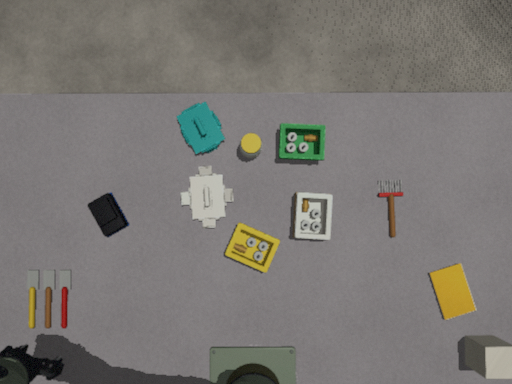

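View pics/side0.png

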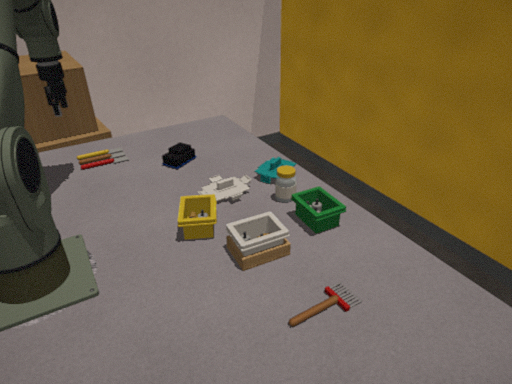

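Top view: candidates for the tub are white (313,216), green (302,142) and yellow (252,247). For the lid they are white (207,197) and turquoise (200,128). The jar is at (250,146), the battery at (107,214) and the comb at (391,208). I choose the white tub, which stands in the wooden tray, and the white lid.

```bash
cat > m.py <<'E'
from h import *
im=cv2.imread("pics/top0.png"); K,T=T_of("top")
hsv=cv2.cvtColor(im,cv2.COLOR_BGR2HSV)
m=((hsv[...,2]>150)&(hsv[...,1]<60)).astype(np.uint8)
cs,_=cv2.findContours(m,cv2.RETR_EXTERNAL,cv2.CHAIN_APPROX_NONE)
for c in cs:
    if cv2.contourArea(c)<300: continue
    r=cv2.minAreaRect(c); print(r,cv2.contourArea(c))
    z=.076 if r[0][0]>260 else .018
    P=np.array([onz(K,T,p,z) for p in cv2.boxPoints(r)]); print(P.round(4).tolist(),P.mean(0).round(4),np.linalg.norm(np.diff(P,axis=0),axis=1).round(4))
    mm=cv2.moments(c); print("centroid",onz(K,T,(mm['m10']/mm['m00'],mm['m01']/mm['m00']),z))
cr=cv2.resize(im[90:290,160:360],(800,800),interpolation=cv2.INTER_CUBIC)[0:600]
cv2.imwrite("pics/crop.png",cr)
E
python3 m.py
```

```text
((498.5, 362.5), (31.0, 25.0), 90.0) 774.5
[[0.1472, -0.6858, 0.076], [0.1469, -0.7591, 0.076], [0.0574, -0.7567, 0.076], [0.0577, -0.6836, 0.076]] [ 0.1023 -0.7213  0.076 ] [0.0733 0.0896 0.0731]
centroid [ 0.10226172 -0.72132347  0.076     ]
((313.56719970703125, 215.35691833496094), (35.70298767089844, 45.97934341430664), 3.3664608001708984) 1561.0
[[0.4703, -0.1265, 0.076], [0.6062, -0.1356, 0.076], [0.5995, -0.2415, 0.076], [0.4637, -0.2319, 0.076]] [ 0.5349 -0.1839  0.076 ] [0.1362 0.106  0.1362]
centroid [ 0.53486583 -0.18395366  0.076     ]
((207.04881286621094, 196.4390411376953), (52.474388122558594, 52.47438430786133), 38.65980911254883) 1857.5
[[0.5817, 0.2505, 0.018], [0.7083, 0.1492, 0.018], [0.6061, 0.0226, 0.018], [0.4802, 0.1241, 0.018]] [0.594  0.1366 0.018 ] [0.1622 0.1627 0.1617]
centroid [0.59407871 0.13756824 0.018     ]
```

View pics/crop.png

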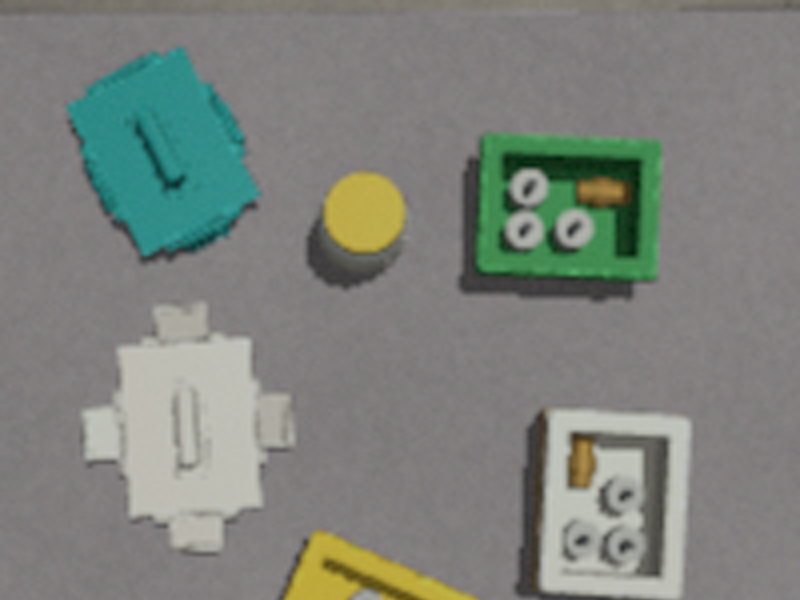

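The crop confirms the white lid at crop (187,428), its clips sticking out, with yaw about +4°. The white tub is at crop (615,500), with yaw about -4°. Their sizes agree with those given, at 136x106 mm for the rim. Next I work out the move to above the lid.

```bash
cat >> h.py <<'E'
def go(P,yaw=None,base='z'):
    """shift in tool axes to world point P; roll (deg) so that tool z lies along yaw+90 (base) line"""
    s=status.state(); M=R.from_rotvec(s["tool_rot"]).as_matrix()
    d=M.T@(np.array(P)-s["ee_pos"]); r=None
    if yaw is not None:
        a=np.radians(yaw+90); w=np.array([np.cos(a),np.sin(a),0]); c=M.T@w
        r=np.degrees(np.arctan2(-c[1],c[2])); r=(r+90)%180-90
    print("t %.2f"%s["time"],"pos",s["ee_pos"].round(4),"shift(before roll)",d.round(4),"roll",r,"F",np.round(s["ft_force"],2),"w",round(float(s["grip_width"]),4),"j7",round(float(s["joints"][6]),2)); return M
E
python3 -c "
from h import *
print(go([.594,.1366,.2],4.5).round(3))"
```

```text
t 0.10 pos [0.1829 0.5449 0.2309] shift(before roll) [ 0.0311 -0.5197 -0.2562] roll -23.053687136383985 F [ 0.22  0.14 -0.46] w 0.0856 j7 -0.08
[[-0.    -0.948  0.318]
 [-0.001  0.318  0.948]
 [-1.     0.    -0.001]]
```

Call:
play_rows(commands=[0.5, 0, -0.04, -0.02, 0, 0.5, 0, -0.04, -0.02, 0, 0.5, 0, -0.04, -0.02, 0, 0.5, 0, -0.04, -0.02, 0, 0.5, 0, -0.04, -0.02, 0, 0.5, 0, -0.04, -0.02, 0, 0.5, 0, -0.04, -0.02, 0, 0.5, 0, -0.04, -0.02, 0, 0.5, 0, -0.04, -0.02, 0, 0.5, 0, -0.04, -0.02, 0, 0.5, 0, -0.04, -0.02, 0, 0.5, 0, -0.04, -0.02, 0], force=40)

```text
time: 1.3
ee_pos: [0.5626, 0.1632, 0.2311]
tool_rot: [-0.967, 1.346, 0.968]
ft_force: [2.0, 0.7, 0.2]
grip_width: 0.0424
```

Call:
play_rows(commands=[0.5, 0, 0, 0, -8, 0.5, 0, 0, 0, -8, 0.5, 0, 0, 0, -7, 0.5, 0, 0, 0, 0, 0.5, 0, 0, 0, 0])

```text
time: 1.8
ee_pos: [0.5616, 0.1647, 0.2311]
tool_rot: [-1.263, 1.174, 1.264]
ft_force: [-0.1, 0.6, -0.1]
grip_width: 0.0428
```

```bash
python3 -c "
from h import *
print(go([.594,.1366,.2],4.5).round(3))"
```

```text
t 1.80 pos [0.5616 0.1647 0.2311] shift(before roll) [ 0.0311 -0.0303 -0.0304] roll -0.2805096616627907 F [-0.14  0.65 -0.1 ] w 0.0428 j7 1.15
[[-0.    -0.997 -0.074]
 [-0.    -0.074  0.997]
 [-1.     0.    -0.   ]]
```

Call:
play_rows(commands=[0.5, 0, -0.015, -0.015, 0, 0.5, 0, -0.015, -0.015, 0, 0.5, 0, 0, 0, 0, 0.5, 0, 0, 0, 0])

```text
time: 2.2
ee_pos: [0.5936, 0.1374, 0.231]
tool_rot: [-1.264, 1.173, 1.265]
ft_force: [0.4, 0.6, -0.4]
grip_width: 0.0426
```

```bash
cat > w.py <<'E'
from h import *
import sys
K,T=T_of("wrist"); im=cams.get_image("wrist"); n=sys.argv[1]; cv2.imwrite(f"pics/{n}.png",im); np.save(n+".npy",T)
z=float(sys.argv[2]); g=cv2.cvtColor(im,cv2.COLOR_BGR2HSV)
m=((g[...,2]>140)&(g[...,1]<50)).astype(np.uint8)
k=int(sys.argv[3]) if len(sys.argv)>3 else 0
if k: m=cv2.morphologyEx(m,cv2.MORPH_OPEN,np.ones((k,k)))
for c in cv2.findContours(m,cv2.RETR_EXTERNAL,cv2.CHAIN_APPROX_NONE)[0]:
    if cv2.contourArea(c)<2000: continue
    Q=np.array([onz(K,T,p,z)[:2] for p in c[:,0].astype(float)],np.float32)*1000
    r=cv2.minAreaRect(Q); print("px",cv2.boundingRect(c),"mm ctr",np.round(r[0],1),"size",np.round(r[1],1),"ang",round(r[2],2))
go([0,0,0],0)
E
python3 w.py w1 .018 45
```

```text
px (0, 0, 512, 344) mm ctr [574.1 213.6] size [707.6 387.7] ang 77.06
t 2.25 pos [0.5934 0.1379 0.2312] shift(before roll) [ 0.2314  0.6021 -0.0922] roll 4.374359725153397 F [0.21 0.93 0.46] w 0.0424 j7 1.21
```

View pics/w1.png

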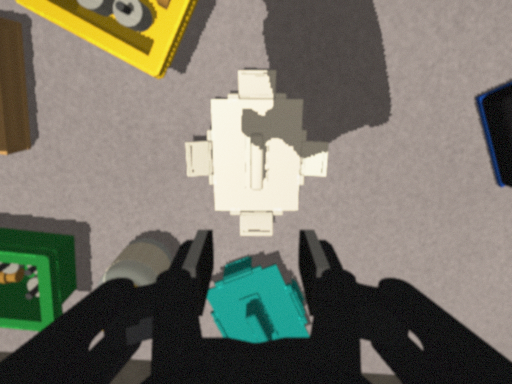

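```bash
cat > q.py <<'E'
from h import *
T=np.load("w1.npy"); K,_=T_of("wrist")
im=cv2.imread("pics/w1.png"); g=cv2.cvtColor(im,cv2.COLOR_BGR2HSV)
# lid mask: low saturation, brighter than table; warm bit. print profiles to find edges
for y in (110,205): 
    print(y,[(x,im[y,x].tolist()) for x in list(range(206,218))+list(range(294,308))])
P=np.array([onz(K,T,p,.018) for p in [(212,98),(303,98),(298,212),(214,211)]]); print(P.round(4).tolist(),P.mean(0).round(4))
Q=np.array([onz(K,T,p,.048) for p in [(257,137),(257,189)]]);print("grip ends",Q.round(4).tolist(),Q.mean(0).round(4))
C=np.array([onz(K,T,p,.016) for p in [(200,159),(314,159),(257,83),(257,224)]]);print("clips",C.round(4).tolist())
go([0,0,0],0)
E
python3 q.py; sed -i 's/^/&/' q.py
python3 -c "
import cv2
im=cv2.imread('pics/w1.png')[60:250,160:350]
cv2.imwrite('pics/w1c.png',cv2.resize(im,(600,600),interpolation=cv2.INTER_CUBIC))"
```

```text
110 [(206, [150, 157, 167]), (207, [151, 157, 171]), (208, [150, 156, 169]), (209, [149, 158, 169]), (210, [176, 190, 201]), (211, [217, 232, 237]), (212, [230, 245, 247]), (213, [232, 247, 249]), (214, [230, 246, 248]), (215, [232, 247, 248]), (216, [230, 245, 248]), (217, [232, 247, 249]), (294, [104, 119, 127]), (295, [108, 121, 127]), (296, [107, 124, 131]), (297, [105, 117, 126]), (298, [106, 122, 129]), (299, [103, 119, 127]), (300, [106, 119, 129]), (301, [105, 117, 127]), (302, [94, 102, 109]), (303, [77, 82, 89]), (304, [76, 80, 85]), (305, [79, 82, 90]), (306, [71, 77, 82]), (307, [69, 73, 79])]
205 [(206, [150, 158, 170]), (207, [152, 159, 171]), (208, [154, 159, 174]), (209, [150, 158, 170]), (210, [151, 157, 170]), (211, [149, 156, 168]), (212, [148, 155, 166]), (213, [148, 157, 171]), (214, [171, 190, 201]), (215, [213, 232, 240]), (216, [226, 242, 248]), (217, [227, 243, 248]), (294, [222, 239, 246]), (295, [220, 237, 245]), (296, [221, 239, 245]), (297, [206, 229, 236]), (298, [169, 186, 201]), (299, [151, 158, 172]), (300, [151, 156, 167]), (301, [147, 154, 170]), (302, [150, 155, 167]), (303, [149, 154, 167]), (304, [148, 157, 166]), (305, [153, 157, 170]), (306, [151, 155, 170]), (307, [151, 157, 170])]
[[0.5315, 0.0845, 0.018], [0.524, 0.1841, 0.018], [0.6582, 0.1942, 0.018], [0.6648, 0.0915, 0.018]] [0.5946 0.1385 0.018 ]
grip ends [[0.566, 0.1366, 0.048], [0.6228, 0.141, 0.048]] [0.5944 0.1388 0.048 ]
clips [[0.6014, 0.0725, 0.016], [0.5913, 0.2055, 0.016], [0.5122, 0.1325, 0.016], [0.6789, 0.1454, 0.016]]
t 2.25 pos [0.5934 0.1379 0.2312] shift(before roll) [ 0.2314  0.6021 -0.0922] roll 4.374359725153397 F [0.21 0.93 0.46] w 0.0424 j7 1.21
```

View pics/w1c.png

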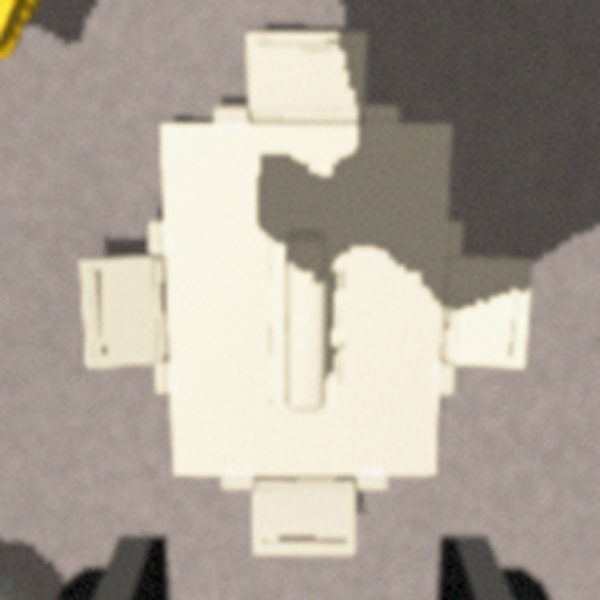

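Call:
play_rows(commands=[0.5, 0.04, 0, 0.0005, 0, 0.5, 0.04, 0, 0, 0, 0.5, 0.04, 0, 0, 0, 0.5, 0.03, 0, 0, 0, 0.5, 0.03, 0, 0, 0, 0.5, 0.02, 0, 0, 0, 0.5, 0.008, 0, 0, 0, 0.5, 0, 0, 0, 0, 0.5, 0, 0, 0, 0])

```text
time: 3.15
ee_pos: [0.5942, 0.1381, 0.0244]
tool_rot: [-1.266, 1.171, 1.265]
ft_force: [-0.6, -0.1, 0.9]
grip_width: 0.0425
```

Call:
play_rows(commands=[0, 0, 0, 0, 0, 0, 0, 0, 0, 0, 0, 0, 0, 0, 0, 0, 0, 0, 0, 0, 0, 0, 0, 0, 0, 0, 0, 0, 0, 0, 0, 0, 0, 0, 0], force=60)

```text
time: 3.85
ee_pos: [0.5942, 0.1379, 0.0243]
tool_rot: [-1.266, 1.171, 1.265]
ft_force: [-0.6, -0.1, 9.2]
grip_width: 0.0127
```

Call:
play_rows(commands=[0, -0.01, 0, 0, 0, 0, -0.03, 0, 0, 0, 0, -0.04, 0, 0, 0, 0, -0.04, 0, 0, 0, 0, -0.04, 0, 0, 0, 0, -0.03, 0, -0.02, 0, 0, 0, 0, -0.04, 0, 0, 0, 0, -0.04, 0, 0, 0, 0, -0.04, 0, 0, 0, 0, -0.04, 0, 0, 0, 0, -0.04, 0, 0, 0, 0, -0.04, 0])

```text
time: 5.05
ee_pos: [0.6137, -0.1232, 0.2142]
tool_rot: [-1.266, 1.171, 1.266]
ft_force: [0.3, -0.1, -2.7]
grip_width: 0.0126
```

Call:
play_rows(commands=[0, 0, 0, -0.04, 0, 0, 0, 0, -0.02, 4, 0, 0, 0, 0, 4, 0, 0, 0, 0, 0, 0, 0, 0, 0, 0])

```text
time: 5.55
ee_pos: [0.6186, -0.1807, 0.2138]
tool_rot: [-1.165, 1.236, 1.165]
ft_force: [0.7, -0.4, -2.3]
grip_width: 0.0131
```

```bash
python3 w.py w2 .076 ;python3 -c "
from h import *
print(go([.5349,-.1839,.2],-3.8).round(3))"
```

```text
px (309, 248, 117, 67) mm ctr [731.9 -61.3] size [139.   56.3] ang 66.56
px (359, 10, 153, 267) mm ctr [616.2 -16.9] size [265.9 137.7] ang 10.28
px (0, 0, 276, 368) mm ctr [ 655.3 -320.3] size [217.3 434.8] ang 72.95
t 5.60 pos [ 0.6186 -0.1806  0.2137] shift(before roll) [0.2136 0.6283 0.1437] roll -3.3862634639523463 F [-0.2   0.25 -3.15] w 0.0126 j7 1.59
t 5.60 pos [ 0.6186 -0.1806  0.2137] shift(before roll) [ 0.0137  0.0834 -0.0082] roll 0.4137365171886813 F [-0.2   0.25 -3.15] w 0.0126 j7 1.59
[[ 0.    -0.998  0.059]
 [ 0.     0.059  0.998]
 [-1.    -0.     0.   ]]
```

View pics/w2.png

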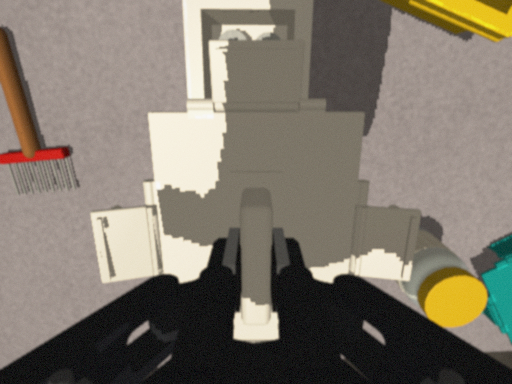

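The lid is held level and straight, its front plate edge at row 112 (cols 149–363). The tub is half hidden behind it at cols 185–311, so I back off along +x to see more of it.

Call:
play_rows(commands=[0, 0, -0.03, 0, 0, 0, 0, -0.025, 0, 0, 0, 0, 0, 0, 0, 0, 0, 0, 0, 0])

```text
time: 6.0
ee_pos: [0.6734, -0.184, 0.213]
tool_rot: [-1.164, 1.237, 1.165]
ft_force: [-0.6, 0.6, -2.7]
grip_width: 0.0129
```

```bash
python3 w.py w3 .076 >/dev/null; python3 - <<'E'
from h import *
M=go([.5349,-.1839,.2],-3.8)
K,_=T_of("wrist"); T=np.load("w3.npy"); p=status.state()["ee_pos"]
for q in [(149,112),(363,112)]: print("lid edge in tool",(M.T@(onz(K,T,q,p[2]-.0064)-p)).round(4))
im=cv2.imread("pics/w3.png"); cv2.imwrite("pics/w3c.png",cv2.resize(im[0:190,120:380],None,fx=3,fy=3,interpolation=cv2.INTER_CUBIC))
E
```

```text
t 6.05 pos [ 0.6731 -0.1844  0.2133] shift(before roll) [ 0.0134  0.138  -0.0079] roll 0.32176751106990764 F [-0.33  0.08 -2.72] w 0.0129 j7 1.61
lid edge in tool [ 0.0064  0.0653 -0.0493]
lid edge in tool [0.0064 0.0654 0.0502]
```

View pics/w3c.png

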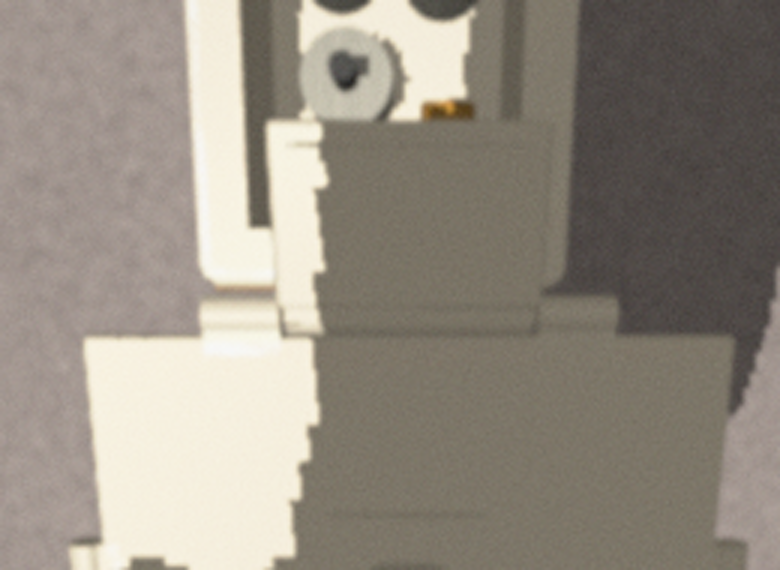

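```bash
python3 - <<'E'
from h import *
K,_=T_of("wrist"); T=np.load("w3.npy")
L=[onz(K,T,p,.076) for p in [(182,6.7),(186.5,85)]]; Rr=[onz(K,T,p,.076) for p in [(314,6.7),(308.3,85)]]; E=[onz(K,T,p,.076) for p in [(200,94.5),(295,94.5)]]
for a in (L,Rr,E): print(np.array(a).round(4).tolist())
for a in (L,Rr): d=a[1]-a[0]; print("yaw",np.degrees(np.arctan2(d[1],d[0])))
d=Rr[0]-L[0]; print("width",np.linalg.norm(d[:2]))
mid=(L[1]+Rr[1])/2; e=(E[0]+E[1])/2; u=np.array([np.cos(np.radians(-3.8)),np.sin(np.radians(-3.8))])
far=mid[:2]+u*((e-mid)[:2]@u); print("end",far,"ctr",far-.069*u)
E
```

```text
[[0.5319, -0.2345, 0.076], [0.5912, -0.2384, 0.076]]
[[0.5382, -0.1296, 0.076], [0.5974, -0.1347, 0.076]]
[[0.5996, -0.2277, 0.076], [0.6045, -0.1462, 0.076]]
yaw -3.7180688055355513
yaw -4.931708844825792
width 0.1051466598814885
end [ 0.60206422 -0.18702689] ctr [ 0.53321592 -0.18245399]
```

Call:
play_rows(commands=[0, 0, 0.03, 0, 0, 0, 0, 0.04, -0.004, 0, 0, 0, 0.04, -0.003, 0, 0, 0, 0.029, 0, 0.3, 0, 0.03, 0, 0, 0, 0, 0.03, 0, 0, 0, 0, 0.02, 0, 0, 0, 0, 0.01, 0, 0, 0, 0, 0, 0, 0, 0, 0, 0, 0, 0, 0])

```text
time: 7.05
ee_pos: [0.5346, -0.1831, 0.1244]
tool_rot: [-1.16, 1.24, 1.159]
ft_force: [0.0, -0.3, -3.0]
grip_width: 0.0125
```

```bash
python3 -c "
from h import *
print(go([.534,-.183,.0824],-3.8).round(3))
cv2.imwrite('pics/s2.png',cv2.resize(cams.get_image('side')[150:290,170:350],(720,560),interpolation=cv2.INTER_CUBIC))"
```

```text
t 7.05 pos [ 0.5346 -0.1831  0.1244] shift(before roll) [0.042  0.0006 0.0001] roll -0.04470076908802412 F [ 0.03 -0.29 -2.96] w 0.0125 j7 1.55
[[ 0.001 -0.998  0.067]
 [-0.     0.067  0.998]
 [-1.    -0.001 -0.   ]]
```

View pics/s2.png

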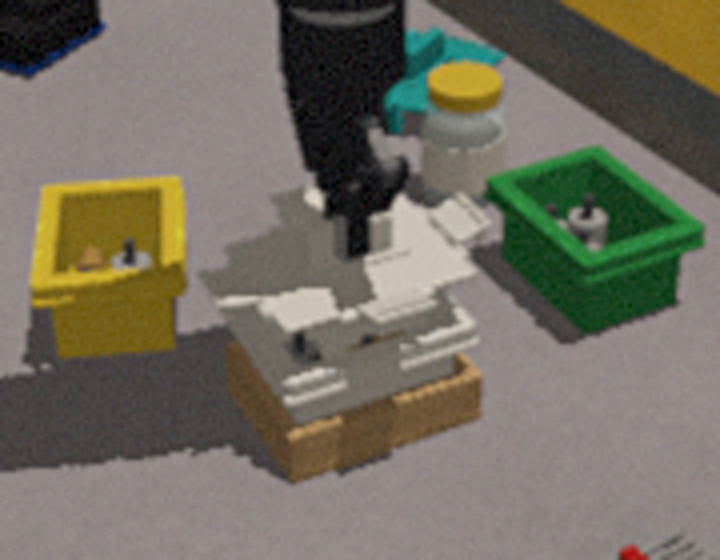

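The lid hovers square over the tub. Now I lower it.

Call:
play_rows(commands=[0, 0.01, 0, 0, 0, 0, 0.008, 0, 0, 0, 0, 0.005, 0, 0, 0, 0, 0.004, 0, 0, 0, 0, 0, 0, 0, 0])

```text
time: 7.6
ee_pos: [0.5341, -0.183, 0.0957]
tool_rot: [-1.159, 1.241, 1.16]
ft_force: [-0.3, 0.4, -2.5]
grip_width: 0.0127
```

Call:
play_rows(commands=[0, 0.002, 0, 0, 0, 0, 0.002, 0, 0, 0, 0, 0, 0, 0, 0])

```text
time: 7.9
ee_pos: [0.5343, -0.1831, 0.0922]
tool_rot: [-1.16, 1.24, 1.16]
ft_force: [-0.4, 0.3, -3.0]
grip_width: 0.0125
```

It's entering freely, so I continue.

Call:
play_rows(commands=[0, 0.002, 0, 0, 0, 0, 0.002, 0, 0, 0, 0, 0, 0, 0, 0])

```text
time: 8.2
ee_pos: [0.5342, -0.183, 0.0881]
tool_rot: [-1.159, 1.241, 1.16]
ft_force: [-0.3, -0.4, -2.4]
grip_width: 0.0126
```

Call:
play_rows(commands=[0, 0.0015, 0, 0, 0, 0, 0.0015, 0, 0, 0, 0, 0, 0, 0, 0])

```text
time: 8.5
ee_pos: [0.5344, -0.1831, 0.0863]
tool_rot: [-1.16, 1.24, 1.159]
ft_force: [-5.3, 1.3, 19.2]
grip_width: 0.0125
```

Contact came at TCP z 0.0863, against 0.0864 predicted for home. I release and rise.

Call:
play_rows(commands=[0, -0.001, 0, 0, 0, 0.35, 0, 0, 0, 0, 0.35, 0, 0, 0, 0, 0.35, 0, 0, 0, 0, 0.35, 0, 0, 0, 0, 0.35, -0.02, 0, 0, 0, 0.35, -0.03, 0, 0, 0, 0.35, -0.04, 0, 0, 0, 0.35, -0.04, 0, 0, 0, 0.35, 0, -0.04, 0, 0, 0, 0, -0.01, 0, 0, 0, 0, 0, 0, 0])

```text
time: 9.7
ee_pos: [0.585, -0.1861, 0.2159]
tool_rot: [-1.16, 1.24, 1.16]
ft_force: [-0.4, 0.4, 0.5]
grip_width: 0.0014
```

```bash
python3 w.py w4 .08 35; python3 -c "
import cv2
im=cv2.imread('pics/w4.png')
cv2.imwrite('pics/w4c.png',cv2.resize(im[0:260,110:410],(720,624))[:600])"
```

```text
px (0, 0, 512, 359) mm ctr [ 575.9 -237.7] size [333.8 560.5] ang 9.09
t 9.75 pos [ 0.584  -0.1863  0.2159] shift(before roll) [0.2163 0.595  0.1467] roll -3.8409799949434387 F [-0.58  0.97 -0.61] w -0.0003 j7 1.59
```

View pics/w4c.png

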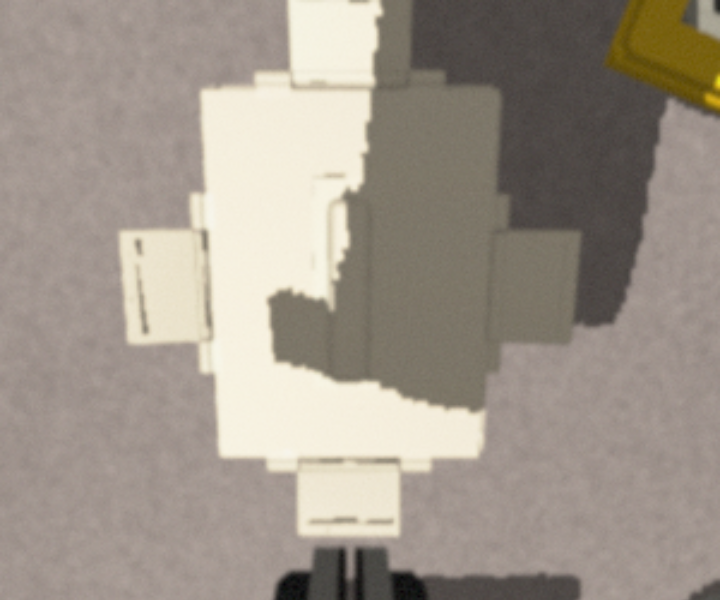

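```bash
python3 - <<'E'
from h import *
K,_=T_of("wrist"); T=np.load("w4.npy")
P=np.array([onz(K,T,p,.08) for p in [(193.75,36.7),(318.3,36.7),(310.8,190.8),(201.25,190.8)]]); print(P.round(4).tolist(),P.mean(0).round(4))
print("len",np.linalg.norm(P[3]-P[0]),np.linalg.norm(P[2]-P[1]),"wid",np.linalg.norm(P[1]-P[0]),np.linalg.norm(P[2]-P[3]))
for p in [(167,120),(346,120),(255,205),(255,20)]: print(p,onz(K,T,p,.085).round(4))
print("far tips",[onz(K,T,p,.08).round(4).tolist() for p in [(160.5,119),(351,119),(255.5,222.5)]])
c=np.array([P.mean(0)[0],P.mean(0)[1],.19]); M=go(c)
E
```

```text
[[0.4657, -0.2288, 0.08], [0.4725, -0.1277, 0.08], [0.6043, -0.1356, 0.08], [0.5975, -0.2383, 0.08]] [ 0.535  -0.1826  0.08  ]
len 0.13212425867283703 0.13205695241999854 wid 0.10135192887291178 0.10290978915486433
(167, 120) [ 0.5301 -0.2591  0.085 ]
(346, 120) [ 0.5403 -0.1053  0.085 ]
(255, 205) [ 0.6132 -0.1887  0.085 ]
(255, 20) [ 0.4578 -0.1783  0.085 ]
far tips [[0.5292, -0.2661, 0.08], [0.5403, -0.0995, 0.08], [0.6332, -0.1896, 0.08]]
t 9.75 pos [ 0.584  -0.1863  0.2159] shift(before roll) [0.0259 0.0492 0.0004] roll None F [-0.58  0.97 -0.61] w -0.0003 j7 1.59
```

Plate corners give 132x102 mm at z=0.080, so the lid is home and level. Its centre is (0.535, -0.1826) and its yaw -3.85°. I start with the +x clip, where tool y = -u.

Call:
play_rows(commands=[0, 0, -0.03, 0, 0, 0, 0, -0.021, 0, 0, 0, 0.04, 0, 0, 0, 0, 0.04, 0, 0, 0, 0, 0.03, 0, 0, 0, 0, 0.006, 0, 0, 0, 0, 0.003, 0, 0, 0, 0, 0.003, 0, 0, 0, 0, 0.003, 0, 0, 0, 0, 0.003, 0, 0, 0, 0, 0.002, 0, 0, 0, 0, 0.002, 0, 0, 0], force=40)

```text
time: 10.95
ee_pos: [0.6353, -0.1899, 0.0845]
tool_rot: [-1.16, 1.24, 1.159]
ft_force: [0.6, -0.1, 0.2]
grip_width: 0.0001
```

Call:
play_rows(commands=[0, 0.002, 0, 0, 0, 0, 0.002, 0, 0, 0, 0, 0.002, 0, 0, 0])

```text
time: 11.25
ee_pos: [0.6352, -0.1899, 0.0782]
tool_rot: [-1.16, 1.24, 1.159]
ft_force: [0.4, -0.1, 2.4]
grip_width: -0.0001
```

Call:
play_rows(commands=[0, 0.002, 0, 0, 0, 0, 0.002, 0, 0, 0, 0, 0.002, 0, 0, 0, 0, 0.002, 0, 0, 0, 0, 0.002, 0, 0, 0])

```text
time: 11.75
ee_pos: [0.6351, -0.1899, 0.0681]
tool_rot: [-1.159, 1.24, 1.16]
ft_force: [0.1, 0.1, 1.2]
grip_width: 0.0002
```

Call:
play_rows(commands=[0, 0.002, 0, 0, 0, 0, 0.002, 0, 0, 0, 0, 0.002, 0, 0, 0, 0, 0.002, 0, 0, 0, 0, 0.002, 0.001, 0, 0])

```text
time: 12.25
ee_pos: [0.6342, -0.1898, 0.0582]
tool_rot: [-1.16, 1.24, 1.159]
ft_force: [0.2, 0.1, 1.4]
grip_width: 0.0001
```

Call:
play_rows(commands=[0, 0.001, 0.002, 0, 0, 0, 0, 0.002, 0, 0, 0, 0, 0.0015, 0, 0, 0, 0, 0.001, 0, 0, 0, 0, 0.001, 0, 0])

```text
time: 12.75
ee_pos: [0.6269, -0.1893, 0.0575]
tool_rot: [-1.16, 1.24, 1.159]
ft_force: [6.9, 0.2, -0.3]
grip_width: -0.0001
```

Call:
play_rows(commands=[0, 0, 0.001, 0, 0, 0, 0, 0.001, 0, 0, 0, 0, 0.001, 0, 0])

```text
time: 13.05
ee_pos: [0.6248, -0.1888, 0.0577]
tool_rot: [-1.161, 1.238, 1.158]
ft_force: [10.1, 0.9, -1.1]
grip_width: 0.0
```

Call:
play_rows(commands=[0, 0, 0.001, 0, 0, 0, 0, 0.001, 0, 0])

```text
time: 13.25
ee_pos: [0.6226, -0.1886, 0.0576]
tool_rot: [-1.161, 1.238, 1.158]
ft_force: [7.6, 0.2, -1.5]
grip_width: -0.0002
```

Call:
play_rows(commands=[0, 0, 0.001, 0, 0, 0, 0, 0.001, 0, 0])

```text
time: 13.45
ee_pos: [0.6199, -0.1886, 0.0573]
tool_rot: [-1.16, 1.24, 1.159]
ft_force: [3.8, -0.5, -2.5]
grip_width: -0.0002
```

Call:
play_rows(commands=[0, 0, 0.001, 0, 0, 0, 0, 0.001, 0, 0])

```text
time: 13.65
ee_pos: [0.6174, -0.1887, 0.0572]
tool_rot: [-1.159, 1.241, 1.16]
ft_force: [3.2, 0.9, -0.8]
grip_width: -0.0001
```

Call:
play_rows(commands=[0, 0, 0.001, 0, 0])

```text
time: 13.75
ee_pos: [0.6164, -0.1886, 0.0572]
tool_rot: [-1.159, 1.241, 1.16]
ft_force: [3.3, -0.7, -2.4]
grip_width: -0.0003
```

Call:
play_rows(commands=[0, 0, -0.005, 0, 0, 0, 0, -0.02, 0, 0, 0, -0.03, -0.01, 0, 0, 0, -0.04, 0, 0, 0, 0, -0.04, 0, 0, 0, 0, -0.04, 0.02, 0, 0, 0, 0, 0.0, 0, 0, 0, 0, 0, 0, 0])

```text
time: 14.55
ee_pos: [0.6316, -0.1898, 0.2081]
tool_rot: [-1.16, 1.24, 1.159]
ft_force: [-0.4, -0.6, -0.1]
grip_width: -0.0001
```

```bash
python3 w.py w5 .08 35; python3 -c "
import cv2
im=cv2.imread('pics/w5.png')
cv2.imwrite('pics/w5c.png',cv2.resize(im[0:260,110:410],(720,624))[:600])"
```

```text
px (0, 0, 512, 360) mm ctr [ 611.7 -247.5] size [312.5 556.7] ang 12.96
t 14.60 pos [ 0.6315 -0.1896  0.2069] shift(before roll) [0.2076 0.6426 0.1468] roll -3.853184575899334 F [ 0.4  -0.33 -0.2 ] w -0.0001 j7 1.6
```

View pics/w5c.png

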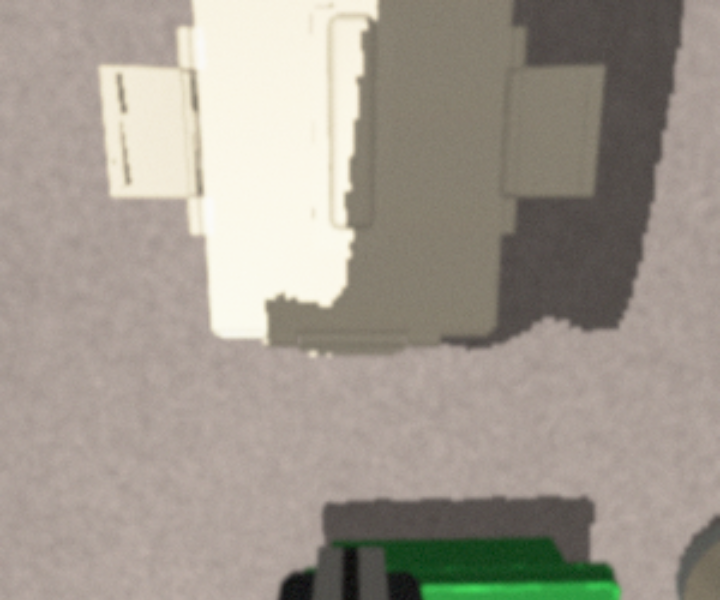

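The +x clip is now down: nothing shows past the plate edge at crop row 335. I re-measure the lid, since the tub may have slid.

```bash
python3 - <<'E'
from h import *
K,_=T_of("wrist"); T=np.load("w5.npy")
P=np.array([onz(K,T,p,.08) for p in [(198.75,140),(317,140)]]); m=P.mean(0); print(P.round(4).tolist(),np.linalg.norm(P[1]-P[0]))
c=m[:2]-.066*np.array([.9977,-.0671]); print("ctr",c)
M=go([c[0],c[1],.2])
# grip top ends z .11
G=np.array([onz(K,T,p,.11) for p in [(110+352/2.4,15/2.4),(110+352/2.4,227/2.4)]]); print(G.round(4).tolist(),G.mean(0))
E
```

```text
[[0.5953, -0.2372, 0.08], [0.6022, -0.1346, 0.08]] 0.10275018752146195
ctr [ 0.53291572 -0.18146138]
t 14.60 pos [ 0.6315 -0.1896  0.2069] shift(before roll) [0.007  0.0989 0.0015] roll None F [ 0.4  -0.33 -0.2 ] w -0.0001 j7 1.6
[[0.5022, -0.1806, 0.11], [0.5603, -0.1844, 0.11]] [ 0.53125242 -0.18249541  0.11      ]
```

Call:
play_rows(commands=[0, 0, 0.033, -0.029, 0, 0, 0, 0.033, -0.029, 0, 0, 0, 0.033, -0.0265, 0, 0, 0.035, 0, 0, 0, 0, 0.035, 0, 0, 0, 0, 0.03, 0, 0, 0, 0, 0.01, 0, 0, 0, 0, 0.005, 0, 0, 0, 0, 0.003, 0, 0, 0, 0, 0.003, 0, 0, 0, 0, 0.003, 0, 0, 0, 0, 0.003, 0, 0, 0])

```text
time: 15.8
ee_pos: [0.5275, -0.2676, 0.0807]
tool_rot: [-1.16, 1.24, 1.158]
ft_force: [0.5, -1.2, 0.9]
grip_width: -0.0001
```

Call:
play_rows(commands=[0, 0.003, 0, 0, 0, 0, 0.003, 0, 0, 0, 0, 0.003, 0, 0, 0])

```text
time: 16.1
ee_pos: [0.5273, -0.2671, 0.0711]
tool_rot: [-1.16, 1.24, 1.16]
ft_force: [0.0, 0.4, 0.6]
grip_width: 0.0
```

Call:
play_rows(commands=[0, 0.002, 0, 0, 0, 0, 0.002, 0, 0, 0, 0, 0.002, 0, 0, 0, 0, 0.002, 0, 0, 0])

```text
time: 16.5
ee_pos: [0.5271, -0.2673, 0.0632]
tool_rot: [-1.16, 1.24, 1.16]
ft_force: [0.3, 0.6, 0.6]
grip_width: 0.0001
```

Call:
play_rows(commands=[0, 0.002, 0, 0, 0, 0, 0.002, 0, 0, 0, 0, 0.001, 0, 0.002, 0, 0, 0, 0, 0.002, 0, 0, 0, 0, 0.002, 0])

```text
time: 17.0
ee_pos: [0.5275, -0.2613, 0.0584]
tool_rot: [-1.16, 1.241, 1.159]
ft_force: [-0.1, -3.3, -0.1]
grip_width: -0.0002
```

Call:
play_rows(commands=[0, 0, 0, 0.002, 0, 0, 0, 0, 0.001, 0, 0, 0, 0, 0.001, 0])

```text
time: 17.3
ee_pos: [0.5279, -0.2581, 0.0585]
tool_rot: [-1.16, 1.241, 1.158]
ft_force: [0.6, -9.6, -0.3]
grip_width: -0.0002
```

Call:
play_rows(commands=[0, 0, 0, 0.001, 0, 0, 0, 0, 0.001, 0])

```text
time: 17.5
ee_pos: [0.528, -0.257, 0.0586]
tool_rot: [-1.161, 1.242, 1.157]
ft_force: [-0.4, -14.4, 0.9]
grip_width: -0.0003
```

Call:
play_rows(commands=[0, 0, 0, 0.001, 0, 0, 0, 0, 0.001, 0])

```text
time: 17.7
ee_pos: [0.5281, -0.2553, 0.0587]
tool_rot: [-1.161, 1.242, 1.157]
ft_force: [-0.1, -12.4, 0.9]
grip_width: 0.0003
```

Call:
play_rows(commands=[0, 0, 0, 0.001, 0, 0, 0, 0, 0.001, 0])

```text
time: 17.9
ee_pos: [0.5282, -0.2522, 0.0585]
tool_rot: [-1.16, 1.241, 1.158]
ft_force: [0.3, -5.5, -2.2]
grip_width: -0.0003
```

Call:
play_rows(commands=[0, 0, 0, 0.001, 0, 0, 0, 0, 0.001, 0])

```text
time: 18.1
ee_pos: [0.5284, -0.2498, 0.0584]
tool_rot: [-1.16, 1.241, 1.159]
ft_force: [0.9, -10.0, 0.2]
grip_width: -0.0003
```

Call:
play_rows(commands=[0, 0, 0, 0.001, 0])

```text
time: 18.2
ee_pos: [0.5285, -0.2497, 0.0586]
tool_rot: [-1.161, 1.242, 1.157]
ft_force: [-0.6, -13.3, 1.4]
grip_width: 0.0001
```

Call:
play_rows(commands=[0, 0, 0, -0.005, 0, 0, 0, 0, -0.02, 0, 0, -0.04, 0, 0, 0, 0, -0.04, 0, 0, 0, 0, -0.04, 0, 0, 0, 0, 0, 0.034, 0.031, 0, 0, 0, 0.034, 0.031, 0, 0, 0, 0.032, 0.031, 0, 0, 0.04, 0, 0, 0, 0, 0.03, 0, 0, 0, 0, 0.008, 0, 0, 0, 0, 0, 0, 0, 0])

```text
time: 19.4
ee_pos: [0.4331, -0.1734, 0.1]
tool_rot: [-1.159, 1.241, 1.161]
ft_force: [1.0, -0.8, 1.1]
grip_width: -0.0003
```

```bash
python3 -c "
from h import *
go([.5325-.1*.9977,-.182+.1*.0671,.09],-3.85)"
```

```text
t 19.40 pos [ 0.4331 -0.1734  0.1   ] shift(before roll) [ 0.01    0.0002 -0.0019] roll 0.015030211700803875 F [ 0.96 -0.77  1.14] w -0.0003 j7 1.5
```

Call:
play_rows(commands=[0, 0.006, 0, 0, 0, 0, 0.006, 0, 0, 0, 0, 0.003, 0, 0, 0, 0, 0.003, 0, 0, 0, 0, 0.003, 0, 0, 0, 0, 0.003, 0, 0, 0])

```text
time: 20.0
ee_pos: [0.4331, -0.1738, 0.0762]
tool_rot: [-1.159, 1.241, 1.16]
ft_force: [-1.8, 0.4, 1.6]
grip_width: -0.0002
```

Call:
play_rows(commands=[0, 0.003, 0, 0, 0, 0, 0.003, 0, 0, 0, 0, 0.003, 0, 0, 0, 0, 0.002, 0, 0, 0, 0, 0.002, 0, 0, 0, 0, 0.002, 0, 0, 0])

```text
time: 20.6
ee_pos: [0.4332, -0.1737, 0.0612]
tool_rot: [-1.16, 1.24, 1.16]
ft_force: [-0.2, -0.5, 1.6]
grip_width: -0.0
```

Call:
play_rows(commands=[0, 0.002, -0.001, 0, 0, 0, 0.001, -0.002, 0, 0, 0, 0, -0.002, 0, 0, 0, 0, -0.002, 0, 0])

```text
time: 21.0
ee_pos: [0.44, -0.1742, 0.0582]
tool_rot: [-1.159, 1.241, 1.16]
ft_force: [-4.6, -0.3, -0.8]
grip_width: -0.0001
```

Call:
play_rows(commands=[0, 0, -0.001, 0, 0, 0, 0, -0.001, 0, 0, 0, 0, -0.001, 0, 0])

```text
time: 21.3
ee_pos: [0.4432, -0.1744, 0.0583]
tool_rot: [-1.159, 1.241, 1.16]
ft_force: [-4.6, 0.5, -1.8]
grip_width: -0.0001
```

Call:
play_rows(commands=[0, 0, -0.001, 0, 0, 0, 0, -0.001, 0, 0])

```text
time: 21.5
ee_pos: [0.4453, -0.1746, 0.0583]
tool_rot: [-1.16, 1.24, 1.16]
ft_force: [-3.9, -0.3, -1.6]
grip_width: -0.0
```

Call:
play_rows(commands=[0, 0, -0.001, 0, 0, 0, 0, -0.001, 0, 0])

```text
time: 21.7
ee_pos: [0.4461, -0.1747, 0.0581]
tool_rot: [-1.158, 1.242, 1.161]
ft_force: [-11.7, 1.2, -1.2]
grip_width: 0.0
```

Call:
play_rows(commands=[0, 0, -0.001, 0, 0, 0, 0, -0.001, 0, 0])

```text
time: 21.9
ee_pos: [0.4472, -0.1748, 0.058]
tool_rot: [-1.157, 1.244, 1.163]
ft_force: [-14.1, 1.6, -0.9]
grip_width: 0.0001
```

Call:
play_rows(commands=[0, 0, -0.001, 0, 0, 0, 0, -0.0005, 0, 0])

```text
time: 22.1
ee_pos: [0.449, -0.1749, 0.058]
tool_rot: [-1.157, 1.243, 1.162]
ft_force: [-10.6, 0.3, -1.0]
grip_width: -0.0002
```

Call:
play_rows(commands=[0, 0, -0.001, 0, 0, 0, 0, -0.0005, 0, 0])

```text
time: 22.3
ee_pos: [0.4513, -0.1751, 0.0581]
tool_rot: [-1.158, 1.242, 1.161]
ft_force: [-7.3, 0.0, -1.1]
grip_width: 0.0001
```

Call:
play_rows(commands=[0, 0, -0.001, 0, 0, 0, 0, -0.0005, 0, 0])

```text
time: 22.5
ee_pos: [0.4538, -0.1752, 0.0583]
tool_rot: [-1.16, 1.24, 1.159]
ft_force: [-3.3, 0.6, -1.7]
grip_width: -0.0
```

Call:
play_rows(commands=[0, 0, -0.001, 0, 0, 0, 0, -0.001, 0, 0])

```text
time: 22.7
ee_pos: [0.4555, -0.1753, 0.0583]
tool_rot: [-1.159, 1.241, 1.16]
ft_force: [-6.8, -0.4, -1.0]
grip_width: 0.0001
```

Call:
play_rows(commands=[0, 0, -0.001, 0, 0])

```text
time: 22.8
ee_pos: [0.4564, -0.1753, 0.0583]
tool_rot: [-1.159, 1.241, 1.16]
ft_force: [-6.7, 0.5, -0.3]
grip_width: 0.0001
```

Call:
play_rows(commands=[0, 0, -0.001, 0, 0])

```text
time: 22.9
ee_pos: [0.457, -0.1754, 0.0583]
tool_rot: [-1.159, 1.242, 1.161]
ft_force: [-11.6, 2.2, 1.7]
grip_width: -0.0
```

Call:
play_rows(commands=[0, 0, 0.005, 0, 0, 0, 0, 0.02, 0, 0, 0, -0.04, 0, 0, 0, 0, -0.04, 0, 0, 0, 0, -0.04, 0, 0, 0, 0, 0, -0.036, 0.028, 0, 0, 0, -0.036, 0.028, 0, 0, 0, -0.037, 0.029, 0, 0, 0.04, 0, 0, 0, 0, 0.03, 0, 0, 0, 0, 0.008, 0, 0, 0, 0, 0, 0, 0, 0])

```text
time: 24.1
ee_pos: [0.5472, -0.0962, 0.1002]
tool_rot: [-1.159, 1.24, 1.16]
ft_force: [-0.1, -0.5, 0.5]
grip_width: 0.0002
```

```bash
python3 -c "
from h import *
go([.5468,-.0962,.09],-3.85)"
```

```text
t 24.10 pos [ 0.5472 -0.0962  0.1002] shift(before roll) [0.0102 0.0004 0.    ] roll -0.00484671765381961 F [-0.08 -0.47  0.51] w 0.0002 j7 1.38
```

Call:
play_rows(commands=[0, 0.006, 0, 0, 0, 0, 0.006, 0, 0, 0, 0, 0.003, 0, 0, 0, 0, 0.003, 0, 0, 0, 0, 0.003, 0, 0, 0, 0, 0.003, 0, 0, 0])

```text
time: 24.7
ee_pos: [0.5474, -0.0962, 0.0762]
tool_rot: [-1.16, 1.24, 1.159]
ft_force: [0.3, 1.1, 0.7]
grip_width: 0.0001
```

Call:
play_rows(commands=[0, 0.003, 0, 0, 0, 0, 0.003, 0, 0, 0, 0, 0.003, 0, 0, 0, 0, 0.002, 0, 0, 0, 0, 0.002, 0, 0, 0, 0, 0.002, 0, 0, 0])

```text
time: 25.3
ee_pos: [0.5472, -0.0962, 0.0612]
tool_rot: [-1.159, 1.24, 1.16]
ft_force: [0.6, 0.2, 1.5]
grip_width: -0.0001
```

Call:
play_rows(commands=[0, 0.002, 0, -0.001, 0, 0, 0.001, 0, -0.002, 0, 0, 0, 0, -0.002, 0, 0, 0, 0, -0.002, 0])

```text
time: 25.7
ee_pos: [0.5467, -0.1032, 0.0583]
tool_rot: [-1.159, 1.24, 1.16]
ft_force: [0.4, 3.4, 0.3]
grip_width: -0.0003
```

Call:
play_rows(commands=[0, 0, 0, -0.001, 0, 0, 0, 0, -0.001, 0])

```text
time: 25.9
ee_pos: [0.5466, -0.1052, 0.0583]
tool_rot: [-1.159, 1.24, 1.16]
ft_force: [0.7, 4.1, -0.7]
grip_width: -0.0001
```

Call:
play_rows(commands=[0, 0, 0, -0.001, 0, 0, 0, 0, -0.001, 0, 0, 0, 0, -0.001, 0])

```text
time: 26.2
ee_pos: [0.5465, -0.1082, 0.0584]
tool_rot: [-1.16, 1.24, 1.16]
ft_force: [0.3, 4.0, -1.0]
grip_width: -0.0002
```

Call:
play_rows(commands=[0, 0, 0, -0.001, 0, 0, 0, 0, -0.001, 0])

```text
time: 26.4
ee_pos: [0.5463, -0.1103, 0.0583]
tool_rot: [-1.16, 1.24, 1.16]
ft_force: [-0.2, 4.8, 0.2]
grip_width: 0.0001
```

Call:
play_rows(commands=[0, 0, 0, -0.001, 0, 0, 0, 0, -0.0005, 0])

```text
time: 26.6
ee_pos: [0.546, -0.1108, 0.0583]
tool_rot: [-1.159, 1.239, 1.161]
ft_force: [-0.8, 12.2, 1.0]
grip_width: -0.0001
```

Call:
play_rows(commands=[0, 0, 0, -0.001, 0, 0, 0, 0, -0.0005, 0])

```text
time: 26.8
ee_pos: [0.546, -0.1112, 0.0583]
tool_rot: [-1.159, 1.238, 1.162]
ft_force: [-1.3, 18.3, 1.8]
grip_width: -0.0002
```

Call:
play_rows(commands=[0, 0, 0, 0, 0, 0, 0, 0, 0, 0])

```text
time: 27.0
ee_pos: [0.546, -0.1113, 0.0583]
tool_rot: [-1.159, 1.238, 1.162]
ft_force: [-1.3, 15.2, 1.2]
grip_width: 0.0002
```

Call:
play_rows(commands=[0, 0, 0, -0.0004, 0, 0, 0, 0, 0, 0])

```text
time: 27.2
ee_pos: [0.546, -0.1113, 0.0583]
tool_rot: [-1.159, 1.238, 1.162]
ft_force: [-0.0, 17.1, 1.6]
grip_width: 0.0001
```

Call:
play_rows(commands=[0, 0, 0, -0.0004, 0, 0, 0, 0, 0, 0])

```text
time: 27.4
ee_pos: [0.546, -0.1116, 0.0583]
tool_rot: [-1.158, 1.238, 1.163]
ft_force: [-1.5, 18.4, 2.5]
grip_width: 0.0
```

```bash
python3 w.py w6 .08 15; python3 -c "
import cv2,numpy as np
from h import *
s=cams.get_image('side'); w=cv2.imread('pics/w6.png')
a=cv2.resize(s[200:270,220:300],(400,350),interpolation=cv2.INTER_CUBIC)
b=cv2.resize(w,(400,300)); c=np.zeros((350,400,3),np.uint8); c[:300]=b
cv2.imwrite('pics/w6c.png',np.hstack([a,c]))"
```

```text
px (270, 127, 242, 238) mm ctr [536.5 -31.1] size [142.5  86.9] ang 60.86
px (0, 0, 239, 366) mm ctr [ 516.8 -174.1] size [ 82.5 182.9] ang 72.65
t 27.45 pos [ 0.546  -0.1116  0.0583] shift(before roll) [0.0588 0.5521 0.0755] roll -3.7466601912389734 F [-0.34 18.38  2.64] w -0.0001 j7 1.39
```

View pics/w6c.png

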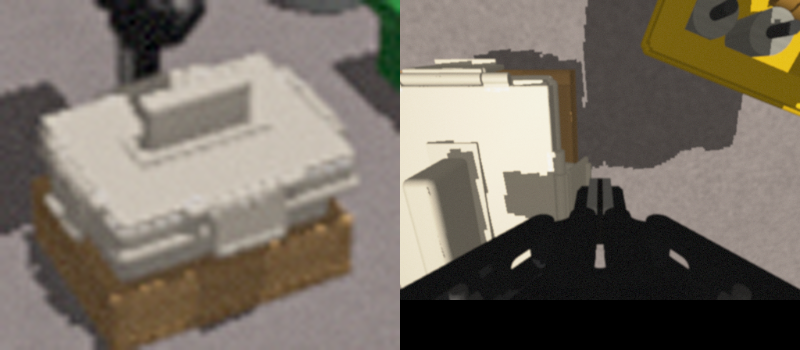

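The side crop shows the lid flat and the -y clip closed. The wrist crop shows the +y flap still slanted, with the tooth on the bead and the tub at its wall. I back off and push lower on the flap, for more leverage and less force.

Call:
play_rows(commands=[0, 0, 0, 0.003, 0, 0, 0, 0, 0.002, 0, 0, 0.003, 0, 0, 0, 0, 0.003, 0, 0, 0, 0, 0, 0, 0, 0])

```text
time: 28.0
ee_pos: [0.5467, -0.1087, 0.0522]
tool_rot: [-1.16, 1.239, 1.159]
ft_force: [1.6, 5.8, 2.2]
grip_width: -0.0002
```

Call:
play_rows(commands=[0, 0, 0, -0.001, 0, 0, 0, 0, -0.001, 0])

```text
time: 28.2
ee_pos: [0.5466, -0.1095, 0.0522]
tool_rot: [-1.159, 1.238, 1.161]
ft_force: [0.2, 14.8, 0.3]
grip_width: 0.0001
```

Call:
play_rows(commands=[0, 0, 0, -0.001, 0, 0, 0, 0, 0, 0])

```text
time: 28.4
ee_pos: [0.5466, -0.1103, 0.0521]
tool_rot: [-1.159, 1.238, 1.161]
ft_force: [1.8, 12.4, 0.6]
grip_width: -0.0
```

Force is lower and the flap is moving now, so I continue.

Call:
play_rows(commands=[0, 0, 0, -0.0008, 0, 0, 0, 0, 0, 0])

```text
time: 28.6
ee_pos: [0.5465, -0.1113, 0.0521]
tool_rot: [-1.159, 1.238, 1.161]
ft_force: [1.6, 11.8, -0.0]
grip_width: -0.0
```

Call:
play_rows(commands=[0, 0, 0, -0.0008, 0, 0, 0, 0, 0, 0])

```text
time: 28.8
ee_pos: [0.5464, -0.1125, 0.0521]
tool_rot: [-1.159, 1.238, 1.16]
ft_force: [1.8, 8.7, -1.8]
grip_width: 0.0001
```

Call:
play_rows(commands=[0, 0, 0, -0.0008, 0, 0, 0, 0, 0, 0])

```text
time: 29.0
ee_pos: [0.5462, -0.1139, 0.052]
tool_rot: [-1.159, 1.239, 1.16]
ft_force: [1.8, 4.5, -2.9]
grip_width: 0.0004
```

Snapping through. I push a little further until it stops.

Call:
play_rows(commands=[0, 0, 0, -0.001, 0, 0, 0, 0, -0.001, 0])

```text
time: 29.2
ee_pos: [0.5461, -0.1161, 0.052]
tool_rot: [-1.159, 1.239, 1.16]
ft_force: [1.1, 6.7, -1.0]
grip_width: -0.0002
```

Call:
play_rows(commands=[0, 0, 0, -0.001, 0])

```text
time: 29.3
ee_pos: [0.5459, -0.1168, 0.052]
tool_rot: [-1.159, 1.239, 1.16]
ft_force: [0.8, 7.2, -0.7]
grip_width: 0.0001
```

Call:
play_rows(commands=[0, 0, 0, -0.001, 0])

```text
time: 29.4
ee_pos: [0.5458, -0.1177, 0.052]
tool_rot: [-1.159, 1.239, 1.16]
ft_force: [0.9, 8.2, -0.4]
grip_width: -0.0003
```

Call:
play_rows(commands=[0, 0, 0, -0.0005, 0])

```text
time: 29.5
ee_pos: [0.5458, -0.1182, 0.052]
tool_rot: [-1.159, 1.239, 1.16]
ft_force: [0.9, 8.9, -0.1]
grip_width: 0.0001
```

Call:
play_rows(commands=[0, 0, 0, 0.005, 0, 0, 0, 0, 0.025, 0, 0, -0.04, 0, 0, 0, 0, -0.04, 0, 0, 0, 0, -0.04, 0, 0, 0, 0, -0.04, 0, 0, 0, 0, -0.04, -0.03, -0.02, 0, 0, 0, -0.04, -0.04, 0, 0, 0, -0.04, -0.04, 0, 0, 0, 0, 0, 0, 0, 0, 0, 0, 0, 0, 0, 0, 0, 0])

```text
time: 30.7
ee_pos: [0.6375, -0.1812, 0.2494]
tool_rot: [-1.16, 1.24, 1.161]
ft_force: [0.8, 0.1, -0.3]
grip_width: 0.0002
```

```bash
python3 w.py w7 .08; python3 -c "
import cv2,numpy as np
from h import *
s=cams.get_image('side'); t=cams.get_image('top'); w=cv2.imread('pics/w7.png')
for n,i in(('s',s),('t',t)): cv2.imwrite(f'pics/{n}7.png',i)
a=cv2.resize(s[200:270,220:300],(343,300),interpolation=cv2.INTER_CUBIC)
b=cv2.resize(t[180:250,275:350],(321,300),interpolation=cv2.INTER_CUBIC)
W=cv2.resize(w[0:200,100:412],(664,300*1)) 
W=cv2.resize(w[0:220,100:412],(425,300),interpolation=cv2.INTER_CUBIC); f=np.zeros((600,680,3),np.uint8)
f[:300,:343]=a; f[:300,343:664]=b; f[300:,:425]=W
cv2.imwrite('pics/f7.png',f)"
```

```text
px (0, 0, 512, 348) mm ctr [ 662.6 -199.4] size [629.1 377.8] ang 89.56
t 30.75 pos [ 0.6376 -0.1811  0.2497] shift(before roll) [0.2499 0.6481 0.1385] roll -3.7994719904514085 F [-1.03 -0.2  -0.29] w -0.0001 j7 1.6
```

View pics/f7.png

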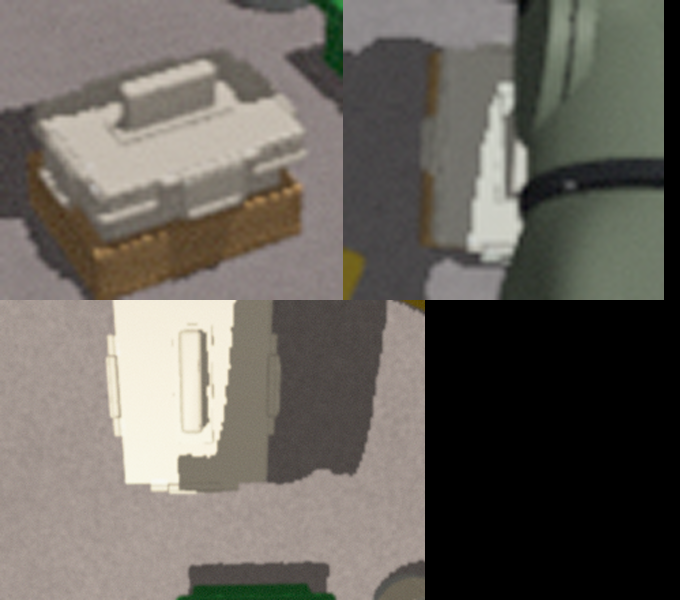

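The final crops show the +x, +y and -y clips hanging flush, with the -y and +y strips at cols 107–118 and 268–280 symmetric. The side crop shows the -x clip down too. I shift for a numeric check of all four, after letting time pass so an unsnapped clip would rise.

Call:
play_rows(commands=[0, 0, 0.03, 0, 0, 0, 0, 0.03, 0, 0, 0, 0, 0, 0, 0, 0, 0, 0, 0, 0, 0, 0, 0, 0, 0, 0, 0, 0, 0, 0, 0, 0, 0, 0, 0, 0, 0, 0, 0, 0, 0, 0, 0, 0, 0, 0, 0, 0, 0, 0, 0, 0, 0, 0, 0, 0, 0, 0, 0, 0])

```text
time: 32.05
ee_pos: [0.5781, -0.1779, 0.2495]
tool_rot: [-1.16, 1.24, 1.159]
ft_force: [-0.1, -0.1, -0.7]
grip_width: -0.0002
```

```bash
python3 w.py w8 .08 >/dev/null; python3 - <<'E'
from h import *
K,_=T_of("wrist"); T=np.load("w8.npy"); im=cv2.imread("pics/w8.png"); g=cv2.cvtColor(im,cv2.COLOR_BGR2GRAY)
u=np.array([.9977,-.0671]); v=np.array([.0671,.9977]); c=np.array([.541,-.185])
def prof(d,off,rng):
    o=v if d is u else u; out=[]
    for s in rng:
        p=c+d*s/1000+o*off/1000; q=proj(K,T,[p[0],p[1],.08]); x,y=int(round(q[0])),int(round(q[1]))
        out.append("%d,%d"%(g[y,x],int(im[y,x,2])-int(im[y,x,0])) if 0<=x<512 and 0<=y<384 else "-")
    return out
for nm,d,sg,e in(("+x",u,1,60),("-x",u,-1,60),("+y",v,1,45),("-y",v,-1,45)):
    for off in (0,15): print(nm,off,"from",e,"step2:",*prof(d,off,[sg*k for k in range(e,e+46,2)]))
E
```

```text
+x 0 from 60 step2: 239,22 233,25 193,34 232,26 223,31 213,33 164,23 155,18 152,20 152,19 159,16 158,19 156,20 152,21 152,17 158,23 154,20 156,16 153,20 148,18 153,18 154,18 148,17
+x 15 from 60 step2: 238,23 235,25 190,34 224,34 218,34 204,34 160,21 148,19 148,17 153,18 152,19 154,18 156,20 158,19 155,19 152,20 152,18 153,17 153,18 151,18 151,18 157,18 152,18
-x 0 from 60 step2: 239,24 236,24 239,23 238,23 212,37 214,36 225,30 212,35 207,34 188,27 130,16 147,18 145,18 147,16 146,19 146,16 148,20 151,18 150,19 154,18 147,18 151,21 155,20
-x 15 from 60 step2: 237,24 238,23 238,24 238,21 216,33 177,32 183,33 157,26 142,23 74,9 123,14 153,20 153,18 152,18 151,20 150,17 155,20 153,19 156,19 146,17 150,16 148,17 145,16
+y 0 from 45 step2: 119,22 110,18 113,20 114,20 111,20 115,18 74,10 70,8 73,8 73,12 73,6 71,8 75,9 73,9 92,9 119,14 129,18 147,14 155,20 153,19 149,18 158,20 154,18
+y 15 from 45 step2: 118,20 114,20 107,20 115,18 118,21 134,20 153,20 153,18 149,18 151,20 157,21 153,17 153,17 156,16 156,19 150,18 143,18 149,18 147,19 145,17 151,18 151,20 149,17
-y 0 from 45 step2: 241,22 240,23 241,22 242,22 238,21 201,31 227,27 231,25 225,25 163,19 153,19 157,18 150,18 147,20 147,18 149,19 152,20 154,17 156,17 150,20 148,20 148,18 152,19
-y 15 from 45 step2: 242,21 240,23 241,20 240,21 237,21 196,32 229,28 231,26 222,28 162,20 153,17 148,19 148,17 153,19 154,19 148,16 151,17 152,18 152,19 149,17 148,17 151,19 146,15
```

```bash
python3 -c "
from h import *
go([0,0,0],0); print(arm.hand_in())"
```

```text
t 32.10 pos [ 0.5781 -0.1779  0.2495] shift(before roll) [0.2495 0.5888 0.1387] roll -3.850290094447004 F [-0.55  0.21 -0.3 ] w 0.0002 j7 1.59
the job is handed in; nothing more can be done
None
```

I put the white lid on the white tub, pressed down all four clips one by one, and handed in at 32 s with the gripper clear. No verdict was reported.

- **Lid:** It seated at the predicted height. Before any clip was pressed, the plate measured 132 x 102 mm at rim height, so it was home and level.
- **Clips:** I closed them in the order +x, -y, -x, +y. On each, the force rose and then fell as the clip snapped.
- **Forces:** The highest reading was 18.4 N, against the 22 N limit. That was on the +y clip, which did not give at first. I backed off and pushed 6 mm lower, and it then went with at most about 15 N. Forces are only read at the end of each move, so a short peak between readings could have been higher.
- **Final check:** The clips' outer faces span about 149 x 118 mm, against 148 x 118 mm for all four closed, and none had lifted again. The -x clip measured about 2 mm further out than ideal, which is about a 0.1 rad fold and within limits. I checked that clip only from pixel values and a coarse side view, because my picture allowance was used up.
- **Not measured at the end:** I did not re-measure the battery, jar and comb. The gripper was never brought near them.

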